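Load the leak-test nest: chamber, spacer, cover disc

TASK

Build up the leak-test stack in the black-jawed nest fixture: first set the aluminium chamber cylinder upright in the pocket, down on the floor, with its brass hose port out through the slot in the split jaw; then lay the clear spacer ring flat on top of it between the jaws, and last the aluminium disc on the ring, grip boss up. Lower each part gently until it rests on the one below, never drop it, and leave the finished stack square in the pocket.

Things in the scene. Friction and masses are not known exactly. Their poses are not given: they have to be found in the camera images.
- pocket (a point): Fixed nest fixture: centre of its pocket's floor (top of a base plate 104 x 84 mm in x, y, 12 mm above the table). Two black jaws on the plate, on the -x and +x sides, form an upright bore of 51 mm diameter round the z axis here, 72 mm high (the top 5 mm is a 45 degree lead-in). Axes: z up, -x points out through the port slot of the front jaw.
- finger_gap (a point): On the bore's axis at the top of the jaws, 72 mm above the pocket's floor; axes as pocket. An open gap between the jaws, 38 mm wide (19 mm either way in x), runs right through along y, down to the plate. It is there for the fingers, which close along this y. The jaws reach 40 mm from here in x and 30 mm in y.
- port_slot (a point): The slot that splits the front (-x) jaw: 18 mm wide in y, open at the top and down to the plate, for the chamber's hose port. This point is in its middle at the jaw's outer face, 40 mm from the bore's axis, 26 mm above the floor; axes as pocket.
- chamber_mid (a point): The body of the stack: a loose upright aluminium cylinder, 47 mm diameter, 51 mm high with the tan rubber pad on its top face, 0.23 kg, with one brass hose port sticking out of its side. This point is on the cylinder's axis, 25 mm above its underside. Axes: z up, -y points along the hose port; grip it across x, on the plain sides.
- port_end (a point): Outer end of the chamber's brass hose port: about 9 mm thick, its tip 35 mm from the cylinder's axis on the chamber's -y side and 26 mm above the underside.
- spacer_mid (a point): The spacer: a loose clear acrylic ring lying flat, 46 mm outside diameter, 12 mm high, 0.02 kg. This point is its centre, 6 mm above its underside. Axes: z along its axis. Hold it by the outside with the fingertips a few mm above its underside, because the chamber it is set on is 1 mm wider.
- cover_grip (a point): The top disc: a loose turned aluminium disc, 46 mm diameter and 10 mm thick, with a round grip boss 20 mm in diameter on its top, 26 mm high in all, 0.07 kg. This point is on the axis in the middle of the boss, 18.5 mm above the disc's underside. Axes: z up, the boss on top.
- chamber: The same aluminium cylinder; origin on its underside, 7 mm from the cylinder's axis toward the hose port; same axes as chamber_mid.
- spacer: The same clear ring; origin at the centre of its underside.
- cover: The same disc with boss; origin at the centre of its underside.

How it is judged:
On the way, in this order (a step that is already met when the one before it is completed fails the run):
1. the chamber stands on the pocket's floor with its port out through the slot (z of chamber_mid in the frame of pocket between 0.022 and 0.028 m and horizontal distance between chamber_mid and pocket below 0.005 m and angle between the z axis of chamber_mid and the z axis of pocket, either way round below 0.06 rad and x of port_end in the frame of pocket below -0.025 m and angle between the y axis of chamber_mid and the x axis of pocket, either way round below 0.2 rad), for 0.2 s.
2. the spacer ring lies flat on the chamber in the pocket (all of step 1 and z of spacer_mid in the frame of pocket between 0.0537 and 0.0597 m and horizontal distance between spacer_mid and pocket below 0.005 m and angle between the z axis of spacer_mid and the z axis of pocket, either way round below 0.06 rad), for 0.2 s.
At the end, for the whole second after the job is handed in: Chamber on the pocket's floor (height within 3 mm), port out through the slot (within 0.2 rad); ring on the chamber and disc on the ring, boss up, each at its height within 3 mm, centred on the pocket within 5 mm and level within 0.06 rad; all at rest (under 0.02 m/s) (all of step 2 and z of cover_grip in the frame of pocket between 0.0782 and 0.0842 m and horizontal distance between cover_grip and pocket below 0.005 m and angle between the z axis of cover_grip and the z axis of pocket, either way round below 0.06 rad and angle between cover_grip's own z axis and vertical below 0.06 rad and linear speed of each of chamber, spacer, cover below 0.02 m/s); the robot touches nothing.
It fails at once if the chamber is dropped: faster than 0.35 m/s within 10 mm of its seat (horizontal distance between chamber_mid and pocket below 0.02 m and z of chamber_mid in the frame of pocket below 0.035 m and linear speed of chamber above 0.35 m/s).
It fails at once if the spacer ring is dropped: faster than 0.35 m/s within 10 mm of its seat (horizontal distance between spacer_mid and pocket below 0.02 m and z of spacer_mid in the frame of pocket below 0.0667 m and linear speed of spacer above 0.35 m/s).
It fails at once if the disc is dropped: faster than 0.35 m/s within 10 mm of its seat (horizontal distance between cover_grip and pocket below 0.02 m and z of cover_grip in the frame of pocket below 0.0912 m and linear speed of cover above 0.35 m/s).
It also fails if it takes over 67 s, if anything falls off the work surface, if the arm or the gripper's body presses on something with over 40 N, if the wrist force passes 120 N, or if a joint passes its speed limit or range.

ROBOT

A 6-joint arm with a two-finger parallel gripper is mounted at the origin on a cart in front of the work surface, level with it; the furniture and walls round the work are solid. World frame = base frame: x ahead of the robot, y to its left, z up, the work surface at z = 0. Lengths are in m, angles in rad, forces in N, time in s.
With the tool pointing down it reaches from about 0.4 to 0.825 m from the base axis. Payload 7 kg.
Tool frame: the origin (TCP) lies midway between the tips of the shut fingers; the grasp point (between the pads) lies 19 mm behind it; z points along the fingers, y is the line along which they close (so a half turn about z gives the same grasp; the last joint's range is limited). The gripper opens to 88 mm and grips with 3 to 60 N. Pads are 19 mm wide; open, the fingers measure 130 mm over their backs; the gripper's body (78 mm by 193 mm) begins 47 mm behind the grasp point.
Start: joints at [-0.939, 0.359, 0.012, 0, -1.224, -0.288], TCP at [0.227, -0.635, 0.227] pointing down, gripper open.
Joint ranges: [-3.07, 3.07], [-1.43, 2.12], [-1.02, 1.25], [-3.03, 1.67], [-3.05, -0], [-3.03, 3.03]. Speed limits (rad/s): [2.39, 2.39, 3.01, 3.14, 3.14, 3.14].

INTERFACE

Orientations are given as [roll, pitch, yaw] about the fixed x, y, z axes, in that order (R = Rz(yaw) Ry(pitch) Rx(roll)).
In Python, from station import telemetry, eyes, ticket, recognise, trace gives the robot as it stands. The module is installed in compiled form; this text tells all that it offers.
- The arm moves only by the tool servo_tool, never from a script. Its argument "series" is a list that holds one entry, the list of rows, each a list of 4 numbers: the shift along the tool's x, y, z in mm, then the turn about the tool's z in rad. In form: [[[x, y, z, roll], ...]]. A call has exactly 10 rows; each row shifts and turns the commanded pose from where the row before left it, along the tool's axes as they then stand; what a row does not reach is not made up. A row lasts 1/12 s, in which the tool goes at most 41.7 mm and 7.16 degrees, less where a joint would pass 70% of its speed; a pose out of reach is approached as far as the arm can. A call is refused whole if a number of a shift passes 41.7 or a number of a turn 0.125, either way. A call with a gripper value outside its range is refused whole. "claw" is the gripper's target within -1 to 1 (shut at 1, half-way at 0, fully open at -1), set as the call begins (left out, the last holds). The fingers move at their own pace and stop on an object; "grip_force" is the grip in N (left out, the last holds). Time passes only in rows, so rows that do not move let the fingers close, or fill a call up. It gives the time, the measured TCP pose, the force, the opening and the grip force at its end, in the units of the state.
- telemetry.get_state(): the state, without advancing time (a new reading comes with each control period).
- eyes.grab_frame(name): name is "side" or "top" or "wrist"; returns the picture (400x640x3 uint8, red, green, blue); there is no depth.
- eyes.calibration(name): a dict with "mtx" (3x3 intrinsics, pixels), "k1" (the pictures are not rectified: a ray, as slopes to the right and down, at radius r is drawn at 1 + k1 r^2 times it, then the intrinsics apply), "rvec" (rotation vector, rad) and "tvec" (3), from world to camera coordinates, as OpenCV has them. Camera axes: x right, y down, z forward; pixel columns grow to the right and rows downward; lengths in m; the calibration is good to about 2 mm. A picture is of the moment at which its call begins: read the wrist's pose just before it. calibration takes no time and is no camera call; for the wrist camera it gives the pose at the moment of the call.
- ticket.job_done(): hands the job in; it is judged then, once.
Trained networks look in the newest picture that a camera, given by its name, has taken for a name from the list of things; names that differ only in an ending like _2 or _b are one class to them, and where a whole thing is asked for, a point or a joint stands for the part that bears it (a point fixed in the world has none). Each returns a list of dicts, best first, with "conf" (0 to 1); they miss things now and then, are a little off and sometimes report something else, mostly with a low value. They report only what shows in the picture. A call takes as long as a camera call.
- recognise(camera, name): "position" ([x, y, z] in m, in world coordinates, good to about 4 mm: the middle of the surface that is visible of it).
- trace(camera, name): "mask" (400x640 bool, what is visible of it).
The state is a dict: "t": time; "q": joint angles; "qd": joint speeds; "joint_efforts": joint torques, N m; "eef_pos": TCP position; "ee_rot": TCP orientation; "force": force on the tool from outside, world axes, zero at the start; "moment": the same for the moment, N m; "width": finger opening in m; "gripper_force": force on a finger pad.
Only numpy, scipy, OpenCV 4.12 (cv2) and the standard library are available. Lean on these libraries where they do the work, as an engineer would, in place of code of your own. Each camera call takes 0.05 s, during which the arm holds its last target. There are 200 camera calls.

## Working session

There is one attempt and no reset: what is moved stays moved. The work goes in short steps, Python scripts to look and compute and a tool call to move; the robot and the scene stay as the last step left them, time stands still between calls to the robot, and variables do not carry over. Pictures are saved under pics/ and viewed, at most 10 in all, crops included, and the job is handed in when it is done.

Besides the shell and the picture viewer there is one more tool, called after ">>>" as a command line: name --argument value ..., lists and objects as JSON in quotes. servo_tool: Moves the arm, as the interface text tells. Its arguments: {"type":"object","properties":{"series":{"type":"array"},"claw":{"type":"number"},"grip_force":{"type":"number"}},"required":["series"]}

```bash
mkdir -p pics
cat > h.py <<'E'
import numpy as np, cv2
from station import telemetry, eyes, ticket, recognise, trace
def cal(n):
    c=eyes.calibration(n);R=cv2.Rodrigues(np.array(c['rvec'],float))[0];return np.array(c['mtx']),c['k1'],R,np.array(c['tvec'],float).ravel()
def proj(n,P,c=None):
    K,k,R,t=c or cal(n);p=np.atleast_2d(P)@R.T+t;s=p[:,:2]/p[:,2:];s=s*(1+k*(s**2).sum(1,keepdims=True));return s@K[:2,:2].T+K[:2,2]
def ray(n,uv,z,c=None):
    K,k,R,t=c or cal(n);d=cv2.undistortPoints(np.array(uv,float).reshape(-1,1,2),K,np.array([k,0,0,0,0.])).reshape(-1,2)
    d=np.c_[d,np.ones(len(d))]@R;o=-R.T@t;return o+d*((z-o[2])/d[:,2])[:,None]
def save(n,f):
    im=eyes.grab_frame(n);cv2.imwrite('pics/'+f,im[:,:,::-1]);return im
E
python3 - <<'E'
from h import *
s=telemetry.get_state();print(s['t'],s['eef_pos'],s['ee_rot'],s['width'])
a=save('top','a.png');
for n in ['chamber','port_end','spacer','cover','pocket','finger_gap','port_slot','chamber_mid','cover_grip']:
    print(n,[(np.round(r['position'],3),round(r['conf'],2)) for r in recognise('top',n)][:3])
b=save('side','b.png')
for n in ['chamber','port_end','spacer','cover']:
    print(n,[(np.round(r['position'],3),round(r['conf'],2)) for r in recognise('side',n)][:3])
cv2.imwrite('pics/ab.png',cv2.resize(np.vstack([a,b]),(480,600))[:,:,::-1])
for n in('top','side'):
    K,k,R,t=cal(n);print(n,-R.T@t,R[2])
print(telemetry.get_state()['t'])
E
```

```text
0.0 [ 0.22732768 -0.63503174  0.22561223] [ 3.13989635e+00 -1.48266129e-04 -2.79793528e+00] 0.08789701121193752
chamber [(array([ 0.467, -0.022,  0.052]), 0.62)]
port_end [(array([ 0.472, -0.018,  0.05 ]), 0.81)]
spacer [(array([0.494, 0.172, 0.014]), 0.76)]
cover [(array([ 0.469, -0.202,  0.013]), 0.8)]
pocket [(array([0.608, 0.026, 0.011]), 0.71)]
finger_gap [(array([0.604, 0.024, 0.007]), 0.79)]
port_slot [(array([0.606, 0.029, 0.01 ]), 0.62)]
chamber_mid [(array([ 0.47 , -0.022,  0.051]), 0.89), (array([0.493, 0.172, 0.015]), 0.53)]
cover_grip [(array([ 0.473, -0.202,  0.007]), 0.57)]
chamber [(array([ 0.464, -0.   ,  0.041]), 0.9)]
port_end [(array([ 0.468, -0.007,  0.034]), 0.59)]
spacer [(array([0.488, 0.179, 0.012]), 0.55)]
cover [(array([ 0.466, -0.192,  0.01 ]), 0.79), (array([ 0.467, -0.003,  0.036]), 0.65)]
top [ 0.44065454 -0.03721092  0.93986353] [ 0.09912099  0.00125738 -0.99507459]
side [0.25916065 0.66434546 0.50376902] [ 0.31341952 -0.81931272 -0.48009881]
0.75
```

View pics/a.png

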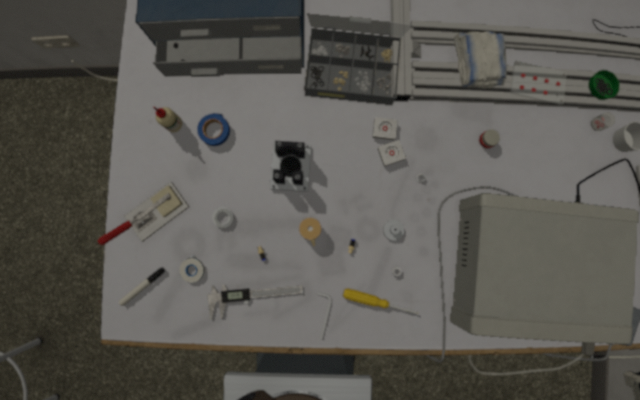

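View pics/b.png

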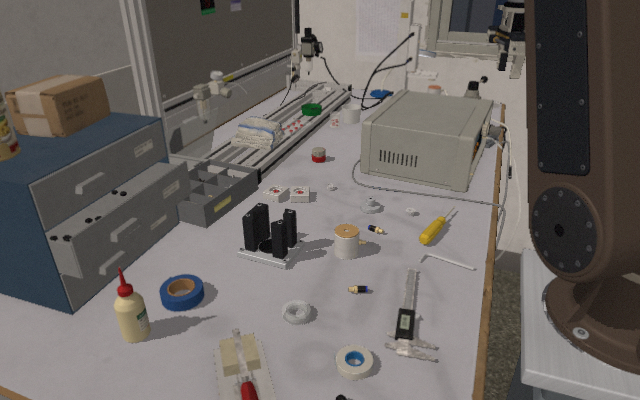

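The top view shows the fixture at about (290,165), the chamber at (311,229), the ring at (224,219) and the disc at (395,231). The side view agrees. I'll enlarge these areas.

Run:
```python
from h import *
a=cv2.imread('pics/a.png');b=cv2.imread('pics/b.png')
A=cv2.resize(a[130:260,250:350],None,fx=4,fy=4,interpolation=2)
B=cv2.resize(b[195:325,230:390],None,fx=4,fy=4,interpolation=2)[:, :400*1+0] if 0 else cv2.resize(b[195:268,232:372],(400*1,int(400*73/140)),interpolation=2)
B=cv2.copyMakeBorder(B,0,520-B.shape[0],0,0,cv2.BORDER_CONSTANT)
C=cv2.resize(a[195:260,195:235],(160,260),interpolation=2);D=cv2.resize(a[200:265,375:415],(160,260),interpolation=2)
B[260:,:160]=C;B[260:,200:360]=D
cv2.imwrite('pics/c.png',np.hstack([A,B]))
eyes.grab_frame('top')
for n,z in [('chamber',.051),('spacer',.012),('cover',.02),('pocket',.012)]:
    r=trace('top',n)
    for q in r[:1]:
        ys,xs=np.nonzero(q['mask']);print(n,q['conf'],len(xs),xs.min(),xs.max(),ys.min(),ys.max(),ray('top',[[xs.mean(),ys.mean()]],z))
```

```text
chamber 0.59 374 300 319 218 244 [[ 0.46706158 -0.0197928   0.051     ]]
spacer 0.58 319 212 233 207 229 [[0.48830573 0.16996565 0.012     ]]
cover 0.87 338 383 403 220 240 [[ 0.46959383 -0.19842439  0.02      ]]
pocket 0.74 1875 270 311 140 191 [[0.60566949 0.0256578  0.012     ]]
```

View pics/c.png

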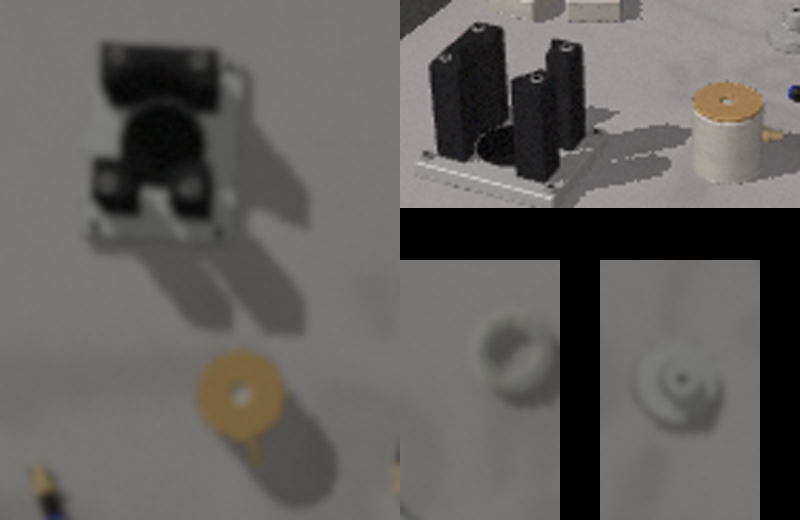

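The crop shows the chamber's pad hole at (310.2,228.5), with its port pointing towards world -x and slightly towards -y. The ring is at (224.2,218.5) and the boss at (395.7,229.2). The split jaw is the near one, so the fixture is roughly aligned with the world axes. Next I'll fit the fixture pose by matching silhouettes.

```bash
cat > fit.py <<'E'
from h import *
from scipy.optimize import minimize
def parts():
    def box(x0,x1,y0,y1,z0,z1): return np.array([[x,y,z] for x in(x0,x1) for y in(y0,y1) for z in(z0,z1)])
    L=[box(19,40,-30,30,0,72),box(-40,-19,9,30,0,72),box(-40,-19,-30,-9,0,72)]
    a=np.linspace(0,6.28,40);L.append(np.c_[25.5*np.cos(a),25.5*np.sin(a),0*a]);return [p/1000 for p in L]
PL=parts()
def render(n,p,c,S=4):
    x,y,w=p;R=np.array([[np.cos(w),-np.sin(w),0],[np.sin(w),np.cos(w),0],[0,0,1]])
    m=np.zeros((400*S,640*S),np.uint8)
    for P in PL:
        uv=proj(n,P@R.T+[x,y,.012],c);h=cv2.convexHull(((uv+.5)*S).astype(np.float32)).round().astype(np.int32)
        cv2.fillConvexPoly(m,h,255)
    return cv2.resize(m,(640,400),interpolation=cv2.INTER_AREA)/255.
def fit(obs,p0):
    f=lambda p:sum(np.abs(render(n,p,c)-d)[s].sum()/d[s].sum() for n,c,d,s in obs)
    r=minimize(f,p0,method='Nelder-Mead',options=dict(initial_simplex=np.array(p0)+np.array([[0,0,0],[.008,0,0],[0,.008,0],[0,0,.1]]),xatol=1e-4,fatol=1e-4));return r.x,r.fun
E
python3 - <<'E'
from fit import *
obs=[]
for n,f,s,lo,hi in [('top','a',np.s_[130:200,262:318],30,80),('side','b',np.s_[198:262,236:302],40,100)]:
    g=cv2.imread(f'pics/{f}.png').max(2).astype(float);print(n,np.percentile(g[s],[5,25,50,75,95]))
    t=(np.percentile(g[s],5)+np.percentile(g[s],80))/2-15
    obs.append((n,cal(n),(g<t*1.0).astype(float),s))
p0=[.606,.026,0]
for o in ([obs[0]],[obs[1]],obs): print(fit(o,p0))
for nm,uv,z in [('chamber',(310.2,228.5),.051),('portend',(313.7,245.3),.026),('ring',(224.2,218.5),.012),('cover',(395.7,229.2),.026)]: print(nm,ray('top',[uv],z))
s=telemetry.get_state();print(s['t']);K,k,R,t=cal('wrist');print(-R.T@t,R)
E
```

```text
top [ 13.  58.  90. 121. 123.]
side [ 19.15  30.    67.   155.   158.  ]
(array([ 0.60304513,  0.0251968 , -0.00759714]), np.float64(0.28339784673308377))
(array([ 0.60484528,  0.02668245, -0.02797421]), np.float64(0.09471121156991381))
(array([ 0.60506922,  0.0263176 , -0.03207028]), np.float64(0.38050950549493356))
chamber [[ 0.46824838 -0.02129089  0.051     ]]
portend [[ 0.43374567 -0.02900875  0.026     ]]
ring [[0.48690123 0.1661394  0.012     ]]
cover [[ 0.47104918 -0.20246465  0.026     ]]
1.0
[ 0.15158231 -0.662886    0.38471098] [[-3.35912370e-01  9.41893194e-01  3.02790113e-04]
 [ 8.99522380e-01  3.20706074e-01  2.96659911e-01]
 [ 2.79324844e-01  9.99241001e-02 -9.54983144e-01]]
```

>>> servo_tool --series '[[[-25,29,3,0],[-25,29,3,0],[-25,29,3,0],[-25,29,3,0],[-25,29,3,0],[-25,29,3,0],[-25,29,3,0],[-25,29,3,0],[-25,29,3,0],[-25,29,3,0]]]' --claw -1

```text
t: 1.83
eef_pos: [0.3654, -0.2765, 0.1968]
ee_rot: [-3.141, 0.001, -2.798]
force: [1.4, 0.6, 0.5]
width: 0.0877
gripper_force: 0.0
```

>>> servo_tool --series '[[[-22.8,25.7,3.4,0],[-22.8,25.7,3.4,0],[-22.8,25.7,3.4,0],[-22.8,25.7,3.4,0],[-22.8,25.7,3.4,0],[-22.8,25.7,3.4,0],[-22.8,25.7,3.4,0],[-22.8,25.7,3.4,0],[0,0,0,0.06],[0,0,0,0.06]]]'

```text
t: 2.67
eef_pos: [0.4681, -0.0213, 0.1692]
ee_rot: [-3.142, -0.0, -2.917]
force: [-0.4, 0.3, -0.1]
width: 0.0875
gripper_force: 0.0
```

Run:
```python
from h import *
s=telemetry.get_state();print(s['t'],s['eef_pos'],s['ee_rot'])
c=cal('wrist');im=save('wrist','w1.png')
for n in ['chamber','port_end']:
    print(n,[(np.round(r['position'],3),round(r['conf'],2)) for r in recognise('wrist',n)][:3])
for P in ([.468,-.021,.051],[.434,-.029,.026],s['eef_pos'],[.605,.0264,.084]): print(proj('wrist',[P],c))
```

```text
2.6667 [ 0.46813838 -0.02128786  0.16918247] [-3.14154214e+00 -1.91594013e-04 -2.91716487e+00]
chamber [(array([ 0.462, -0.019,  0.051]), 0.63)]
port_end [(array([ 0.467, -0.019,  0.052]), 0.89)]
[[319.4122107  193.76417171]]
[[319.12140723 155.35895731]]
[[319.29031996 247.85786642]]
[[334.56200302 334.51767591]]
```

View pics/w1.png

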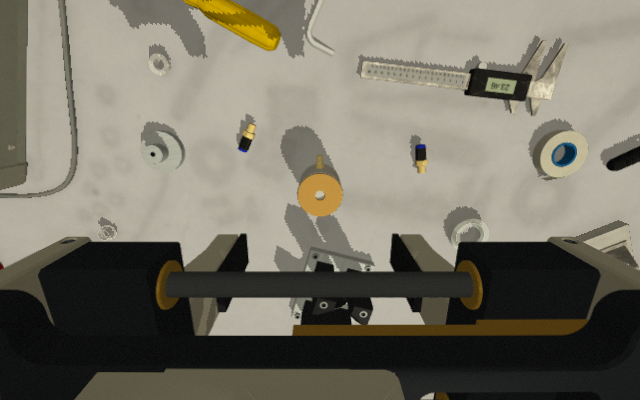

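The wrist view shows the pad hole at (320,195), where I predicted (319.4,193.8). The port is straight above it at (319,157), so the gripper is aligned. Descending.

>>> servo_tool --series '[[[0,0,20,0],[0,0,25,0],[0,0,25,0],[0,0,25,0],[0,0,20,0],[0,0,15,0],[0,0,12,0],[0,0,8,0],[0,0,4,0],[0,0,0,0]]]'

```text
t: 3.65
eef_pos: [0.4673, -0.0235, 0.0149]
ee_rot: [-3.141, -0.001, -2.918]
force: [-0.5, 0.2, 0.5]
width: 0.0876
gripper_force: 0.0
```

>>> servo_tool --series '[[[0,0,0,0],[0,0,0,0],[0,0,0,0],[0,0,0,0],[0,0,0,0],[0,0,0,0],[0,0,0,0],[0,0,0,0],[0,0,0,0],[0,0,0,0]]]' --claw 1 --grip_force 25

```text
t: 4.48
eef_pos: [0.4678, -0.023, 0.0156]
ee_rot: [3.141, 0.0, -2.918]
force: [-1.3, 1.4, 5.1]
width: 0.0466
gripper_force: 25.0
```

>>> servo_tool --series '[[[0,0,-8,0],[0,0,-14,0],[0,0,-16,0],[0,0,-16,0.05],[0,0,-16,0.05],[0,0,-16,0.05],[0,0,-12,0.05],[0,0,-8,0.05],[0,0,-4,0],[0,0,0,0]]]'

```text
t: 5.32
eef_pos: [0.4677, -0.0232, 0.1262]
ee_rot: [3.141, 0.001, 3.117]
force: [0.4, 0.4, -2.4]
width: 0.0469
gripper_force: 25.0
```

```bash
cat > ov.py <<'E'
from h import *
def corners(p):
    x,y,w=p;R=np.array([[np.cos(w),-np.sin(w),0],[np.sin(w),np.cos(w),0],[0,0,1]])
    L=np.array([[-52,42,0],[-52,-42,0],[-40,30,72],[-40,9,72],[-40,-9,72],[-40,-30,72],[-19,9,72],[-19,-9,72],[-40,9,0],[-40,-9,0]])/1000
    return L@R.T+[x,y,.012]
E
python3 - <<'E'
from ov import *
s=telemetry.get_state();print(s['eef_pos'],s['ee_rot'],s['width'])
c=cal('wrist');im=save('wrist','w2.png')[:,:,::-1]
big=cv2.resize(im[200:350,220:420],None,fx=4,fy=4,interpolation=2).copy()
for u,v in proj('wrist',corners((.605,.0264,-.03)),c): cv2.circle(big,(int((u-220+.5)*4),int((v-200+.5)*4)),3,(0,0,255),-1)
cv2.imwrite('pics/w2c.png',big)
E
```

```text
[ 0.46769481 -0.0231763   0.12622049] [3.14117438e+00 1.15122305e-03 3.11686099e+00] 0.04686607542249773
```

View pics/w2c.png

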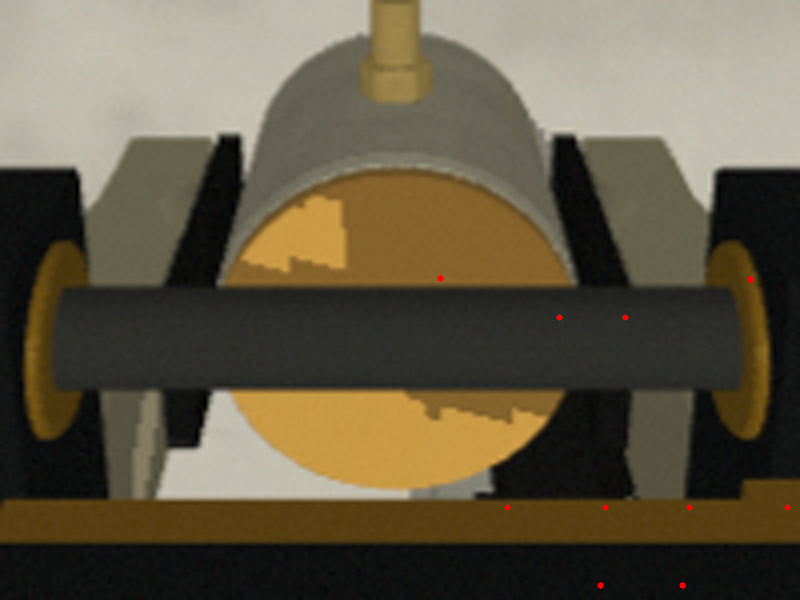

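The chamber is held square, with the port straight out. The fixture is hidden behind it here, so I'll check the model against the earlier wrist picture w1 instead.

Run:
```python
from ov import *
from scipy.spatial.transform import Rotation as Ro
s=telemetry.get_state();K,k,R,t=cal('wrist')
T=lambda r,p:np.block([[Ro.from_euler('xyz',r).as_matrix(),np.array(p)[:,None]],[np.zeros(3),1]])
E=np.block([[R,t[:,None]],[np.zeros(3),1]])@T(s['ee_rot'],s['eef_pos'])  # cam<-tool
M=E@np.linalg.inv(T([-3.14154,-.00019,-2.91716],[.46814,-.02129,.16918]))
c=(K,k,M[:3,:3],M[:3,3]);print(proj('wrist',[[.468,-.021,.051]],c))
im=cv2.imread('pics/w1.png');big=cv2.resize(im[235:335,270:400],None,fx=6,fy=6,interpolation=2)
for u,v in proj('wrist',corners((.605,.0264,-.03)),c): cv2.circle(big,(int((u-270+.5)*6),int((v-235+.5)*6)),3,(0,0,255),-1)
cv2.imwrite('pics/w1c.png',big)
```

```text
[[319.4302057  193.80037851]]
```

View pics/w1c.png

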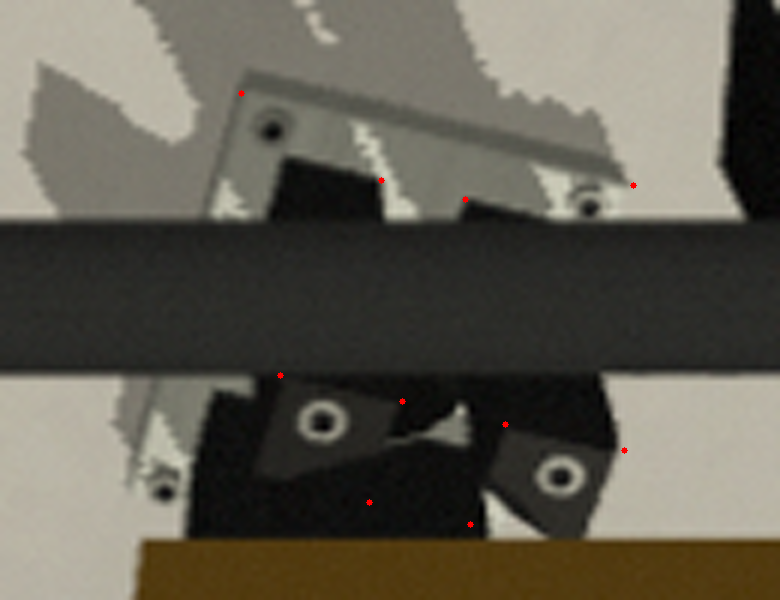

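The w1 overlay agrees with the fixture model to within about 1 mm: the pocket is at about (0.605,0.0257) with yaw about -0.033. Next I'll measure where the chamber sits in the grip.

Run:
```python
from h import *
s=telemetry.get_state();p=s['eef_pos'];w=s['ee_rot'][2];print(s['t'],p,s['ee_rot'])
a=np.linspace(0,6.28,200)
for d in(-2,0,2):
    P=np.c_[p[0]+d/1e3+.0235*np.cos(a),p[1]+.0235*np.sin(a),0*a+p[2]+.036];q=proj('wrist',P);print(d,q.min(0),q.max(0))
x=np.array([np.cos(w),np.sin(w)]);y=np.array([np.sin(w),-np.cos(w)])
for T in([.605,.0257],[.6035,.0257]):
    e=np.array(T)-p[:2];print(e@x*1e3,e@y*1e3)
```

```text
5.3667 [ 0.46736341 -0.02323556  0.12549682] [3.14135781e+00 2.31462694e-04 3.11685370e+00]
-2 [271.29223034 234.0880677 ] [367.24193897 317.83200164]
0 [271.60085265 238.01123345] [367.14061957 321.03760839]
2 [271.90693794 241.89943518] [367.04007278 324.21697585]
-136.38398108146782 52.325222633198905
-134.8844400700527 52.2881179827631
```

>>> servo_tool --series '[[[-10,3.8,0,0.008],[-18,7,0,0],[-22,8.5,0,0],[-22,8.5,0,0],[-22,8.5,0,0],[-18,7,0,0],[-12.4,5,0,0],[-8,3,0,0],[-3,1,0,0],[0,0,0,0]]]'

```text
t: 6.2
eef_pos: [0.6046, 0.0246, 0.1243]
ee_rot: [-3.141, -0.002, 3.108]
force: [0.3, -0.4, -1.4]
width: 0.0465
gripper_force: 25.0
```

Run:
```python
from h import *
s=telemetry.get_state();print(s['eef_pos'],s['ee_rot'])
a=save('side','s1.png');b=save('top','t1.png')
A=cv2.resize(a[150:275,220:345],(500,500),interpolation=2);B=cv2.resize(b[120:220,250:310],(300,500),interpolation=2)
cv2.imwrite('pics/st1.png',np.hstack([A,B])[:,:,::-1])
```

```text
[0.60461176 0.02460119 0.12426349] [-3.14097850e+00 -1.65059149e-03  3.10765997e+00]
```

View pics/st1.png

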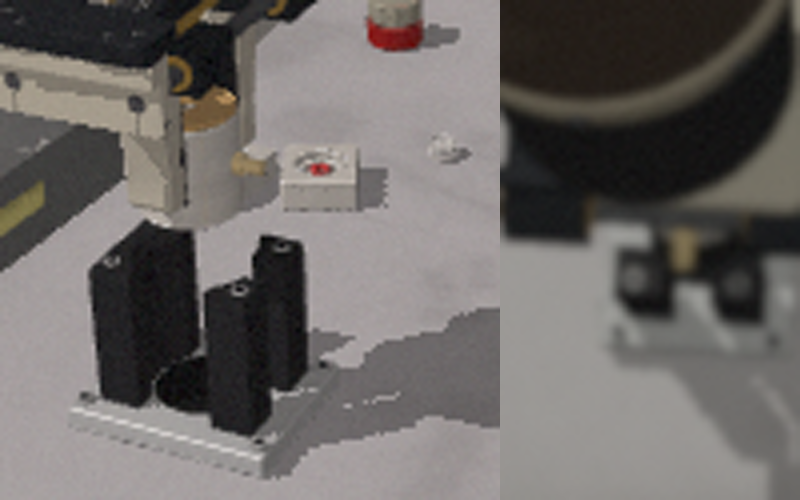

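The port lines up with the slot, and the chamber is centred over the jaws. I'll make the first part of the descent and watch the force.

>>> servo_tool --series '[[[0,0.6,5,0],[0,0,5,0],[0,0,5,0],[0,0,5,0],[0,0,5,0],[0,0,5,0],[0,0,5,0],[0,0,3,0],[0,0,2,0],[0,0,0,0]]]'

```text
t: 7.13
eef_pos: [0.604, 0.0252, 0.0846]
ee_rot: [-3.141, -0.001, 3.107]
force: [-2.0, 1.9, -3.1]
width: 0.0465
gripper_force: 25.0
```

>>> servo_tool --series '[[[0,0,5,0],[0,0,6,0],[0,0,7,0],[0,0,7,0],[0,0,7,0],[0,0,7,0],[0,0,5,0],[0,0,4,0],[0,0,2,0],[0,0,0,0]]]'

```text
t: 7.97
eef_pos: [0.604, 0.0253, 0.0347]
ee_rot: [-3.142, -0.001, 3.107]
force: [-2.3, 2.3, -4.7]
width: 0.0464
gripper_force: 25.0
```

>>> servo_tool --series '[[[0,0,1,0],[0,0,1,0],[0,0,1,0],[0,0,1,0],[0,0,1,0],[0,0,0.7,0],[0,0,0.5,0],[0,0,0.5,0],[0,0,0.3,0],[0,0,0,0]]]'

```text
t: 8.8
eef_pos: [0.6041, 0.0254, 0.0285]
ee_rot: [3.141, -0.001, 3.107]
force: [-5.7, 3.0, 1.3]
width: 0.0463
gripper_force: 25.0
```

>>> servo_tool --series '[[[0,0,0.2,0],[0,0,0.2,0],[0,0,0.2,0],[0,0,0,0],[0,0,0,0],[0,0,0,0],[0,0,0,0],[0,0,0,0],[0,0,0,0],[0,0,0,0]]]'

```text
t: 9.63
eef_pos: [0.6041, 0.0254, 0.028]
ee_rot: [3.141, -0.001, 3.107]
force: [-5.9, 4.4, 1.2]
width: 0.0467
gripper_force: 25.0
```

>>> servo_tool --series '[[[0,0,0,0],[0,0,0,0],[0,0,0,0],[0,0,0,0],[0,0,0,0],[0,0,0,0],[0,0,0,0],[0,0,0,0],[0,0,0,0],[0,0,0,0]]]' --claw -1

```text
t: 10.47
eef_pos: [0.6046, 0.0252, 0.0277]
ee_rot: [-3.142, -0.0, 3.107]
force: [0.1, -0.8, 0.5]
width: 0.0873
gripper_force: 0.0
```

>>> servo_tool --series '[[[0,0,-10,0],[0,0,-15,0],[0,0,-15,0],[0,0,-15,0],[0,0,-15,0],[0,0,-15,0],[0,0,-15,0],[0,0,-10,0],[0,0,-5,0],[0,0,0,0]]]'

```text
t: 11.3
eef_pos: [0.6053, 0.0254, 0.1443]
ee_rot: [3.141, 0.002, 3.108]
force: [0.3, 0.6, 0.3]
width: 0.0871
gripper_force: 0.0
```

Run:
```python
from h import *
from scipy.spatial.transform import Rotation
s=telemetry.get_state();p=s['eef_pos'];w=s['ee_rot'][2];print(s['t'],p,s['ee_rot'],s['width'])
x=np.array([np.cos(w),np.sin(w)]);y=np.array([np.sin(w),-np.cos(w)])
e=np.array([.487,.166])-p[:2];print(e@x*1e3,e@y*1e3)
im=save('wrist','w3.png');sd=save('side','s2.png')
A=cv2.resize(sd[190:280,225:315],(500,500),interpolation=2);B=cv2.resize(im[120:320,260:380],(300,500),interpolation=2)
cv2.imwrite('pics/v3.png',np.hstack([A,B])[:,:,::-1])
for n in ['chamber','spacer']:
    print(n,[(np.round(r['position'],3),round(r['conf'],2)) for r in recognise('side',n)][:3])
print(proj('wrist',[[.605,.0257,.063],[.605,.0257,.084]]))
```

```text
11.3 [0.60529233 0.02537455 0.14429705] [3.14081760e+00 2.28738223e-03 3.10757643e+00] 0.08713509518791919
123.00652317387298 136.52102014477003
chamber [(array([0.61 , 0.048, 0.057]), 0.84)]
spacer [(array([0.488, 0.178, 0.015]), 0.86)]
[[319.97058355 207.54440637]
 [320.05514855 215.99327229]]
```

View pics/v3.png

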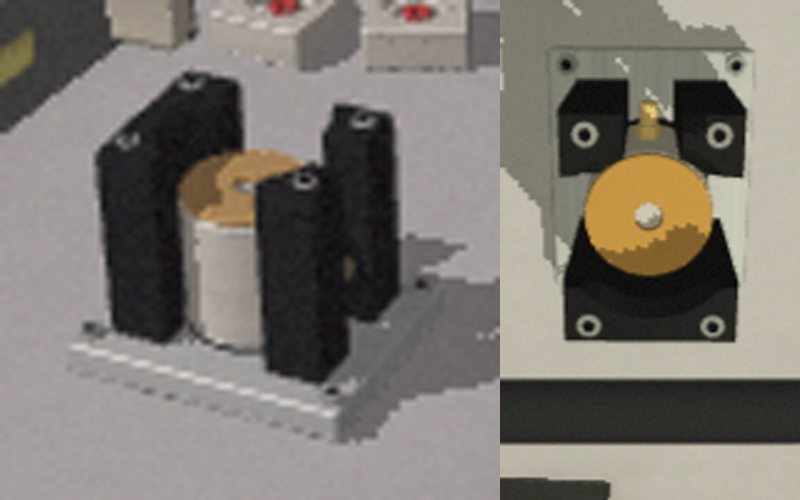

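The chamber is seated and square with its port in the slot. The pad hole at (319,206) matches the predicted (320,207.5). Now the ring.

>>> servo_tool --series '[[[8,9,0,0],[16,18,0,0],[20,22,0,0],[20,22,0,0],[20,22,0,0],[18,20,0,0],[12,13.5,0,0],[6,7,0,0],[3,3,0,0],[0,0,0,0]]]'

```text
t: 12.33
eef_pos: [0.4859, 0.1663, 0.1426]
ee_rot: [-3.141, -0.0, 3.109]
force: [0.7, -0.6, -0.1]
width: 0.0876
gripper_force: 0.0
```

Run:
```python
from h import *
s=telemetry.get_state();p=s['eef_pos'];w=s['ee_rot'][2];print(s['t'],p,s['ee_rot'])
c=cal('wrist');im=save('wrist','w4.png')
for q in trace('wrist','spacer')[:2]:
    m=q['mask'].astype(np.uint8);ct=max(cv2.findContours(m,0,1)[0],key=len);h=cv2.convexHull(ct);el=cv2.fitEllipse(h);print(q['conf'],m.sum(),cv2.boundingRect(ct),el)
    P=ray('wrist',h.reshape(-1,2),.009,c);(cx,cy),r=cv2.minEnclosingCircle((P[:,:2]*1000).astype(np.float32));print(cx,cy,r)
    x=np.array([np.cos(w),np.sin(w)]);y=np.array([np.sin(w),-np.cos(w)]);e=np.array([cx,cy])-p[:2]*1e3;print('move',e@x,e@y)
cv2.imwrite('pics/w4c.png',cv2.resize(im[120:320,220:420],(500,500),interpolation=2)[:,:,::-1])
print(proj('wrist',[[cx/1e3,cy/1e3,.012]],c))
```

```text
12.3333 [0.48589522 0.16626523 0.14258379] [-3.14135622e+00 -2.84269020e-04  3.10866542e+00]
0.82 1179 (302, 171, 43, 44) ((323.090087890625, 192.40708923339844), (42.74825668334961, 43.51729202270508), 8.410476684570312)
489.3046875 169.932861328125 24.112485885620117
move -3.2868810375705975 3.7778872021124563
[[322.72664837 193.53521459]]
```

View pics/w4c.png

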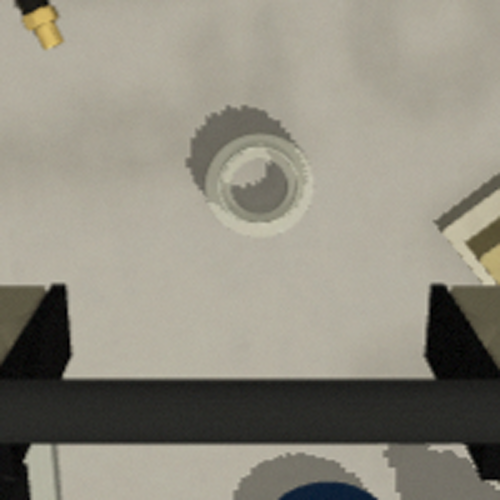

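The ring is at about (323.5,194) in the wrist view, matching the network's mask. It is clear of other things. Correcting the position and descending to it.

>>> servo_tool --series '[[[-3.3,4,12,0],[0,0,20,0],[0,0,22,0],[0,0,22,0],[0,0,20,0],[0,0,16,0],[0,0,12,0],[0,0,8,0],[0,0,4,0],[0,0,1,0]]]'

```text
t: 13.27
eef_pos: [0.4899, 0.169, 0.0051]
ee_rot: [-3.141, -0.001, 3.107]
force: [0.2, -0.0, 0.4]
width: 0.0877
gripper_force: 0.0
```

>>> servo_tool --series '[[[0,0,0.8,0],[0,0,0,0],[0,0,0,0],[0,0,0,0],[0,0,0,0],[0,0,0,0],[0,0,0,0],[0,0,0,0],[0,0,0,0],[0,0,0,0]]]' --claw 1 --grip_force 8

```text
t: 14.1
eef_pos: [0.4899, 0.1698, 0.0051]
ee_rot: [3.141, 0.0, 3.108]
force: [-1.2, -0.1, 2.2]
width: 0.0447
gripper_force: 8.0
```

>>> servo_tool --series '[[[0,0,-5,0],[0,0,-12,0],[0,0,-15,0],[0,0,-18,0],[0,0,-18,0],[0,0,-18,0],[0,0,-18,0],[0,0,-12,0],[0,0,-6,0],[0,0,0,0]]]'

```text
t: 14.93
eef_pos: [0.4904, 0.1701, 0.1284]
ee_rot: [3.14, 0.002, 3.107]
force: [1.4, -0.4, -1.0]
width: 0.0446
gripper_force: 8.0
```

Run:
```python
from h import *
s=telemetry.get_state();p=s['eef_pos'];w=s['ee_rot'][2];print(s['t'],p,s['ee_rot'],s['width'],s['gripper_force'])
c=cal('wrist');im=save('wrist','w5.png')
for q in trace('wrist','spacer')[:2]:
    m=q['mask'].astype(np.uint8);ct=max(cv2.findContours(m,0,1)[0],key=len);print(q['conf'],m.sum(),cv2.boundingRect(ct))
a=np.linspace(0,6.28,200)
for d in(-2,0,2):
    for h in (-.004,.008):
        P=np.c_[p[0]+d/1e3+.023*np.cos(a),p[1]+.023*np.sin(a),0*a+p[2]+h];q=proj('wrist',P,c);print(d,h,q.min(0),q.max(0))
x=np.array([np.cos(w),np.sin(w)]);y=np.array([np.sin(w),-np.cos(w)])
e=np.array([.6046,.0254])-p[:2];print(e@x*1e3,e@y*1e3)
cv2.imwrite('pics/w5c.png',cv2.resize(im[180:300,240:400],(800,600),interpolation=2)[:,:,::-1])
```

```text
14.9333 [0.49040441 0.17007744 0.12840888] [3.13995786e+00 1.98237004e-03 3.10745583e+00] 0.04464968382150984 7.998289491247306
0.62 3169 (281, 211, 76, 61)
-2 -0.004 [282.24620983 207.12699822] [356.00997992 274.22156602]
-2 0.008 [279.76163176 214.12895301] [358.59516815 285.08298867]
0 -0.004 [282.48229435 210.26657774] [355.99808396 276.90963752]
0 0.008 [280.02296824 217.46645401] [358.57300613 287.90945699]
2 -0.004 [282.71684243 213.38438353] [355.98622144 279.58023096]
2 0.008 [280.28248627 220.77912768] [358.55094762 290.71630778]
-119.06693017898215 -140.69562754647058
```

View pics/w5c.png

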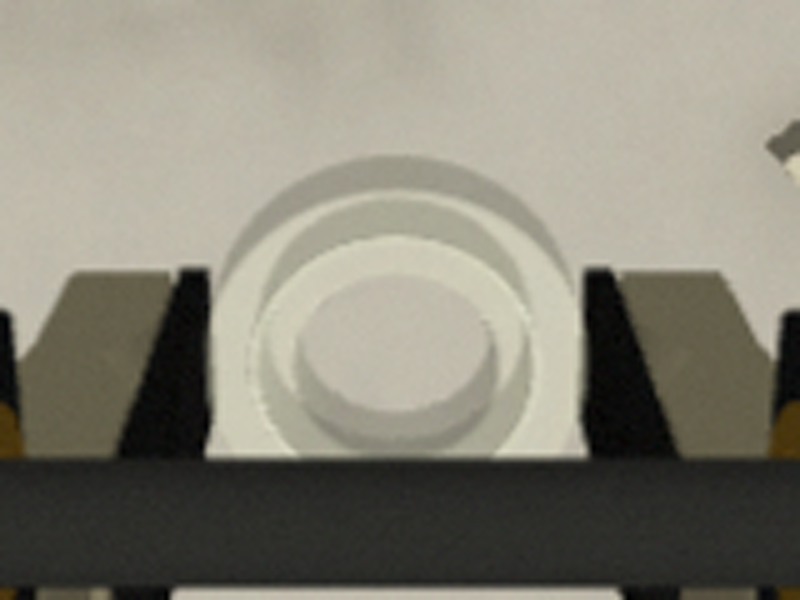

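The ring is held level and centred: its rims are at v=210.6 and 218, against the predicted 210.3 and 217.5. That uses up my picture views, so I'll check by numbers from here.

>>> servo_tool --series '[[[-6,-7,0,0],[-14,-16.5,0,0],[-19,-22.5,0,0],[-19,-22.5,0,0],[-19,-22.5,0,0],[-17,-20,0,0],[-13,-15.2,0,0],[-8,-9.5,0,0],[-4,-5,0,0],[0,0,0,0]]]'

```text
t: 15.87
eef_pos: [0.604, 0.024, 0.1259]
ee_rot: [-3.141, -0.002, 3.106]
force: [-0.2, 0.4, -0.1]
width: 0.045
gripper_force: 8.0
```

>>> servo_tool --series '[[[0.3,0.7,4,0],[0,0,7,0],[0,0,7,0],[0,0,7,0],[0,0,7,0],[0,0,7,0],[0,0,5,0],[0,0,4,0],[0,0,2,0],[0,0,1,0]]]'

```text
t: 16.7
eef_pos: [0.6036, 0.0256, 0.0756]
ee_rot: [-3.141, -0.0, 3.107]
force: [-0.1, 0.1, -0.8]
width: 0.0449
gripper_force: 8.0
```

```bash
python3 -c "
from h import *
s=telemetry.get_state();print(s['t'],s['eef_pos'],s['force'],s['width'])"
```

```text
16.7 [0.60357744 0.0256454  0.07557069] [-0.14067668  0.14029827 -0.75590175] 0.04486507543698994
```

>>> servo_tool --series '[[[-0.6,0,1,0],[0,0,1,0],[0,0,1,0],[0,0,1,0],[0,0,0.8,0],[0,0,0.6,0],[0,0,0.5,0],[0,0,0.4,0],[0,0,0.2,0],[0,0,0,0]]]'

```text
t: 17.53
eef_pos: [0.6042, 0.0257, 0.0694]
ee_rot: [-3.142, -0.0, 3.107]
force: [0.2, -0.7, 0.0]
width: 0.0451
gripper_force: 8.0
```

>>> servo_tool --series '[[[0,0,0.3,0],[0,0,0.3,0],[0,0,0.3,0],[0,0,0.2,0],[0,0,0.2,0],[0,0,0.2,0],[0,0,0,0],[0,0,0,0],[0,0,0,0],[0,0,0,0]]]'

```text
t: 18.37
eef_pos: [0.6043, 0.0257, 0.068]
ee_rot: [3.142, 0.0, 3.107]
force: [-1.1, -0.0, -1.2]
width: 0.0448
gripper_force: 8.0
```

>>> servo_tool --series '[[[0,0,0.2,0],[0,0,0.2,0],[0,0,0.2,0],[0,0,0.2,0],[0,0,0,0],[0,0,0,0],[0,0,0,0],[0,0,0,0],[0,0,0,0],[0,0,0,0]]]'

```text
t: 19.2
eef_pos: [0.6044, 0.0257, 0.0677]
ee_rot: [3.142, 0.0, 3.108]
force: [-2.0, 0.9, 4.7]
width: 0.045
gripper_force: 8.0
```

The ring is down (4.7 N). Releasing and lifting off.

>>> servo_tool --series '[[[0,0,0,0],[0,0,0,0],[0,0,0,0],[0,0,0,0],[0,0,0,0],[0,0,0,0],[0,0,0,0],[0,0,0,0],[0,0,0,0],[0,0,0,0]]]' --claw -1

```text
t: 20.03
eef_pos: [0.6043, 0.0257, 0.0672]
ee_rot: [3.142, -0.0, 3.107]
force: [0.8, -0.0, 0.1]
width: 0.0879
gripper_force: 0.0
```

>>> servo_tool --series '[[[0,0,-5,0],[0,0,-10,0],[0,0,-12,0],[0,0,-12,0],[0,0,-12,0],[0,0,-12,0],[0,0,-8,0],[0,0,-4,0],[0,0,-1,0],[0,0,0,0]]]'

```text
t: 20.87
eef_pos: [0.6042, 0.0257, 0.1434]
ee_rot: [3.141, 0.0, 3.107]
force: [0.4, -0.7, -0.5]
width: 0.0877
gripper_force: 0.0
```

Run:
```python
from h import *
s=telemetry.get_state();p=s['eef_pos'];w=s['ee_rot'][2];print(s['t'],p,s['ee_rot'],s['width'],s['gripper_force'])
c=cal('wrist');im=save('wrist','w6.png')
for q in trace('wrist','spacer')[:2]:
    m=q['mask'].astype(np.uint8);ct=max(cv2.findContours(m,0,1)[0],key=len);print(q['conf'],m.sum(),cv2.boundingRect(ct))
    P=ray('wrist',cv2.convexHull(ct).reshape(-1,2),.072,c);print(cv2.minEnclosingCircle((P[:,:2]*1000).astype(np.float32)))
a=np.linspace(0,6.28,200)
for h in(.063,.075):
    q=proj('wrist',np.c_[.6045+.023*np.cos(a),.0254+.023*np.sin(a),0*a+h],c);print(h,q.min(0),q.max(0))
print([(np.round(r['position'],3),round(r['conf'],2)) for r in recognise('wrist','spacer')])
x=np.array([np.cos(w),np.sin(w)]);y=np.array([np.sin(w),-np.cos(w)])
e=np.array([.471,-.2025])-p[:2];print(e@x*1e3,e@y*1e3)
```

```text
20.8667 [0.60421916 0.02573451 0.14336527] [3.14129601e+00 3.11615943e-04 3.10729938e+00] 0.08771550364546386 0.0
0.6 1837 (292, 181, 54, 54)
((603.8074340820312, 24.754520416259766), 24.406423568725586)
0.063 [292.67776313 180.71710372] [344.86386248 230.16885783]
0.075 [291.43105663 184.19101296] [346.10792046 235.7426286 ]
[(array([0.606, 0.025, 0.076]), 0.98)]
125.31546344964272 -232.66794634860992
```

The ring lies centred at (0.604,0.025,0.076). Now the disc.

>>> servo_tool --series '[[[7,-13,0,0],[14,-26,0,0],[17,-32,0,0],[18,-33.5,0,0],[18,-33.5,0,0],[18,-33.5,0,0],[16,-29,0,0],[10.3,-19,0,0],[5,-9.5,0,0],[2,-3.7,0,0]]]'

```text
t: 21.85
eef_pos: [0.4697, -0.204, 0.1429]
ee_rot: [3.142, -0.001, 3.105]
force: [0.0, 0.5, -0.1]
width: 0.0873
gripper_force: 0.0
```

```bash
cat > cov.py <<'E'
from h import *
s=telemetry.get_state();p=s['eef_pos'];w=s['ee_rot'][2];print(s['t'],p,s['ee_rot'])
c=cal('wrist');im=eyes.grab_frame('wrist');cv2.imwrite('pics/w7.png',im[:,:,::-1])
x=np.array([np.cos(w),np.sin(w)]);y=np.array([np.sin(w),-np.cos(w)])
for n in('cover','cover_grip'):
    print(n,[(np.round(r['position'],3),round(r['conf'],2)) for r in recognise('wrist',n)][:2])
q=trace('wrist','cover')[0];m=q['mask'].astype(np.uint8);ct=max(cv2.findContours(m,0,1)[0],key=len);print(q['conf'],cv2.boundingRect(ct))
P=ray('wrist',cv2.convexHull(ct).reshape(-1,2),.008,c);(cx,cy),r=cv2.minEnclosingCircle((P[:,:2]*1000).astype(np.float32));print(cx,cy,r)
e=np.array([cx,cy])-p[:2]*1e3;print('move',e@x,e@y)
a=np.linspace(0,6.28,200)
for R_,h in((.023,0),(.023,.010),(.010,.026)):
    v=proj('wrist',np.c_[cx/1e3+R_*np.cos(a),cy/1e3+R_*np.sin(a),0*a+h],c);print(h,v.min(0),v.max(0))
E
python3 cov.py
```

```text
21.85 [ 0.46974    -0.20398644  0.14294373] [ 3.14156562e+00 -5.85132577e-04  3.10525924e+00]
cover [(array([ 0.467, -0.2  ,  0.014]), 0.78)]
cover_grip [(array([ 0.473, -0.202,  0.014]), 0.91)]
0.64 (301, 169, 43, 43)
470.7480163574219 -200.76171875 23.874895095825195
move -0.89021648799182 3.2592144971442547
0 [301.00733558 167.50636475] [343.14920616 208.22485536]
0.01 [300.44277729 169.35869207] [343.91705582 211.25462368]
0.026 [312.40142735 185.42544132] [332.30869823 204.51587399]
```

>>> servo_tool --series '[[[-0.9,3.2,10,0],[0,0,20,0],[0,0,22,0],[0,0,22,0],[0,0,20,0],[0,0,15,0],[0,0,11,0],[0,0,6,0],[0,0,3,0],[0,0,1,0]]]'

```text
t: 22.88
eef_pos: [0.4722, -0.1989, 0.0125]
ee_rot: [-3.142, -0.001, 3.108]
force: [-0.1, 0.1, 1.1]
width: 0.0874
gripper_force: 0.0
```

>>> servo_tool --series '[[[0,0,0,0],[0,0,0,0],[0,0,0,0],[0,0,0,0],[0,0,0,0],[0,0,0,0],[0,0,0,0],[0,0,0,0],[0,0,0,0],[0,0,0,0]]]' --claw 1 --grip_force 15

```text
t: 23.72
eef_pos: [0.4721, -0.1994, 0.0131]
ee_rot: [3.142, -0.0, 3.107]
force: [-0.9, -0.6, -0.6]
width: 0.0265
gripper_force: 0.0
```

>>> servo_tool --series '[[[0,0,0,0],[0,0,0,0],[0,0,0,0],[0,0,0,0],[0,0,0,0],[0,0,0,0],[0,0,0,0],[0,0,0,0],[0,0,0,0],[0,0,0,0]]]'

```text
t: 24.55
eef_pos: [0.4721, -0.1994, 0.0131]
ee_rot: [3.142, -0.0, 3.107]
force: [-0.3, -0.8, -0.3]
width: 0.0185
gripper_force: 15.0
```

>>> servo_tool --series '[[[0,0,-5,0],[0,0,-12,0],[0,0,-17,0],[0,0,-18,0],[0,0,-18,0],[0,0,-18,0],[0,0,-18,0],[0,0,-12,0],[0,0,-6,0],[0,0,0,0]]]'

```text
t: 25.38
eef_pos: [0.4728, -0.1995, 0.1387]
ee_rot: [-3.141, 0.003, 3.108]
force: [0.2, -0.3, -1.3]
width: 0.0185
gripper_force: 15.0
```

Run:
```python
from h import *
s=telemetry.get_state();p=s['eef_pos'];w=s['ee_rot'][2];print(s['t'],p,s['ee_rot'],s['width'],s['gripper_force'],s['force'])
c=cal('wrist');im=save('wrist','w8.png')
for q in trace('wrist','cover')[:2]:
    m=q['mask'].astype(np.uint8);ct=max(cv2.findContours(m,0,1)[0],key=len);print(q['conf'],cv2.boundingRect(ct))
a=np.linspace(0,6.28,200)
for d in(-2,0,2):
  for R_,h in((.023,-.0125),(.023,-.0025),(.01,.0135)):
    v=proj('wrist',np.c_[p[0]+d/1e3+R_*np.cos(a),p[1]+R_*np.sin(a),0*a+p[2]+h],c);print(d,h,v.min(0),v.max(0))
g=im[170:290,316:324].mean(1).astype(int);print([(170+i,*g[i]) for i in range(0,120,2)])
x=np.array([np.cos(w),np.sin(w)]);y=np.array([np.sin(w),-np.cos(w)])
e=np.array([.6042,.0257])-p[:2];print(e@x*1e3,e@y*1e3)
```

```text
25.3833 [ 0.4727829  -0.19947732  0.13866417] [-3.14149292e+00  2.64520430e-03  3.10752976e+00] 0.01853767597302026 14.999951720237732 [ 0.18990459 -0.32609528 -1.34072091]
0.92 (284, 206, 69, 65)
-2 -0.0125 [283.8431596  202.65929176] [354.3918298 267.2378555]
-2 -0.0025 [281.9496565 207.9111131] [356.30936363 275.44346535]
-2 0.0135 [301.46893343 239.541064  ] [336.83273882 271.16504039]
0 -0.0125 [284.06382595 205.67177886] [354.3853589  269.83416369]
0 -0.0025 [282.18873229 211.07374671] [356.29592407 278.14687389]
0 0.0135 [301.65787909 242.80973968] [336.89022649 274.1981208 ]
2 -0.0125 [284.28311637 208.6642865 ] [354.37888849 272.41428218]
2 -0.0025 [282.42623642 214.21421139] [356.28252823 280.83252994]
2 0.0135 [301.84545019 246.05372321] [336.94726183 277.20899537]
[(170, np.int64(204), np.int64(198), np.int64(183)), (172, np.int64(204), np.int64(198), np.int64(183)), (174, np.int64(202), np.int64(197), np.int64(181)), (176, np.int64(201), np.int64(197), np.int64(180)), (178, np.int64(200), np.int64(196), np.int64(179)), (180, np.int64(202), np.int64(197), np.int64(181)), 
[... 2088 characters left out ...]
.int64(171)), (264, np.int64(198), np.int64(197), np.int64(179)), (266, np.int64(196), np.int64(196), np.int64(178)), (268, np.int64(196), np.int64(196), np.int64(178)), (270, np.int64(197), np.int64(196), np.int64(179)), (272, np.int64(56), np.int64(56), np.int64(51)), (274, np.int64(37), np.int64(37), np.int64(34)), (276, np.int64(40), np.int64(41), np.int64(37)), (278, np.int64(44), np.int64(44), np.int64(42)), (280, np.int64(47), np.int64(47), np.int64(45)), (282, np.int64(48), np.int64(47), np.int64(44)), (284, np.int64(48), np.int64(49), np.int64(45)), (286, np.int64(49), np.int64(49), np.int64(45)), (288, np.int64(48), np.int64(49), np.int64(45))]
-123.6721591574423 229.52227556907638
```

The disc is held level and centred: its edges at v≈206, 211.5 and 242 match the zero-offset prediction. Moving it over the nest.

>>> servo_tool --series '[[[-7,13,0,0],[-14,26,0,0],[-17,32,0,0],[-18,33.5,0,0],[-18,33.5,0,0],[-17,31.5,0,0],[-15.7,29,0,0],[-10,19,0,0],[-5,9,0,0],[-2,3,0,0]]]'

```text
t: 26.32
eef_pos: [0.6036, 0.0271, 0.1355]
ee_rot: [-3.141, -0.002, 3.109]
force: [0.0, 1.5, -0.7]
width: 0.0184
gripper_force: 15.0
```

>>> servo_tool --series '[[[0,0,2,0],[0,0,4,0],[0,0,5,0],[0,0,5,0],[0,0,4,0],[0,0,3,0],[0,0,2,0],[0,0,0,0],[0,0,0,0],[0,0,0,0]]]'

```text
t: 27.15
eef_pos: [0.6038, 0.0258, 0.1124]
ee_rot: [3.142, 0.0, 3.108]
force: [0.1, 0.4, -0.3]
width: 0.0187
gripper_force: 15.0
```

>>> servo_tool --series '[[[-0.4,0,2,0],[0,0,3,0],[0,0,3,0],[0,0,3,0],[0,0,3,0],[0,0,2.5,0],[0,0,2,0],[0,0,1.5,0],[0,0,1,0],[0,0,0,0]]]'

```text
t: 27.98
eef_pos: [0.6039, 0.0257, 0.0909]
ee_rot: [-3.142, -0.0, 3.107]
force: [0.5, -0.0, -1.1]
width: 0.0188
gripper_force: 15.0
```

>>> servo_tool --series '[[[0,0,0.4,0],[0,0,0.4,0],[0,0,0.4,0],[0,0,0.4,0],[0,0,0.3,0],[0,0,0.3,0],[0,0,0.3,0],[0,0,0,0],[0,0,0,0],[0,0,0,0]]]'

```text
t: 28.82
eef_pos: [0.6039, 0.0257, 0.0887]
ee_rot: [-3.142, -0.0, 3.107]
force: [-0.0, 0.5, 0.1]
width: 0.0186
gripper_force: 15.0
```

>>> servo_tool --series '[[[0,0,0.2,0],[0,0,0.2,0],[0,0,0.2,0],[0,0,0.2,0],[0,0,0.1,0],[0,0,0,0],[0,0,0,0],[0,0,0,0],[0,0,0,0],[0,0,0,0]]]'

```text
t: 29.65
eef_pos: [0.604, 0.0257, 0.0878]
ee_rot: [3.142, 0.0, 3.107]
force: [0.3, -0.2, -0.8]
width: 0.0182
gripper_force: 15.0
```

>>> servo_tool --series '[[[0,0,0.2,0],[0,0,0.2,0],[0,0,0.2,0],[0,0,0,0],[0,0,0,0],[0,0,0,0],[0,0,0,0],[0,0,0,0],[0,0,0,0],[0,0,0,0]]]'

```text
t: 30.48
eef_pos: [0.6041, 0.0257, 0.0877]
ee_rot: [3.142, 0.001, 3.108]
force: [-1.8, 0.9, 4.6]
width: 0.0182
gripper_force: 15.0
```

The disc is down (4.6 N). Releasing, raising and checking.

>>> servo_tool --series '[[[0,0,0,0],[0,0,0,0],[0,0,0,0],[0,0,0,0],[0,0,0,0],[0,0,0,0],[0,0,0,0],[0,0,0,0],[0,0,0,0],[0,0,0,0]]]' --claw -1

```text
t: 31.32
eef_pos: [0.6039, 0.0257, 0.0872]
ee_rot: [3.142, -0.0, 3.107]
force: [-0.5, 0.3, -0.1]
width: 0.0795
gripper_force: 0.0
```

>>> servo_tool --series '[[[0,0,-4,0],[0,0,-8,0],[0,0,-12,0],[0,0,-12,0],[0,0,-12,0],[0,0,-8,0],[0,0,-4,0],[0,0,0,0],[0,0,0,0],[0,0,0,0]]]'

```text
t: 32.15
eef_pos: [0.6035, 0.0256, 0.1465]
ee_rot: [-3.141, -0.001, 3.107]
force: [0.3, 0.3, -0.5]
width: 0.0875
gripper_force: 0.0
```

Run:
```python
from h import *
s=telemetry.get_state();print(s['t'],s['eef_pos'],s['width'],s['force'])
c=cal('wrist');save('wrist','w9.png')
for n in('cover','cover_grip'): print(n,[(np.round(r['position'],3),round(r['conf'],2)) for r in recognise('wrist',n)][:2])
for q in trace('wrist','cover')[:1]:
    m=q['mask'].astype(np.uint8);ct=max(cv2.findContours(m,0,1)[0],key=len);print(q['conf'],cv2.boundingRect(ct))
a=np.linspace(0,6.28,200)
for R_,h in((.023,.0747),(.023,.0847),(.01,.1007)):
    v=proj('wrist',np.c_[.6042+R_*np.cos(a),.0257+R_*np.sin(a),0*a+h],c);print(h,v.min(0),v.max(0))
```

```text
32.15 [0.60351474 0.02562478 0.1465132 ] 0.08754055306890553 [ 0.2853451   0.26102145 -0.47363628]
cover [(array([0.6  , 0.027, 0.086]), 0.97)]
cover_grip [(array([0.602, 0.025, 0.084]), 0.77)]
0.7 (292, 184, 55, 55)
0.0747 [292.34405131 183.70402171] [346.24703233 234.59601208]
0.0847 [291.25871573 186.78599886] [347.36233255 239.52005242]
0.1007 [306.29227134 208.82862698] [332.38162414 233.14523115]
```

The disc mask spans 292–347 by 184–239, which matches the seated, centred model. Handing in.

```bash
python3 -c "
from station import ticket
print(ticket.job_done())"
```

```text
the job is handed in; nothing more can be done
None
```

I built the stack in the nest and handed it in at about 32 s: chamber seated with its port out through the slot, ring on it and disc on top. The camera checks showed each part in place and centred to within a few mm; the hand-in returned no verdict.

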